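# Hold the green filter cell in the tester's light path

## Robot

A 6-joint arm with a two-finger parallel gripper is mounted at the origin on a cart in front of the work surface, level with it; the furniture and walls round the work are solid. World frame = base frame: x ahead of the robot, y to its left, z up, the work surface at z = 0. Lengths are in m, angles in rad, forces in N, time in s.
With the tool pointing down it reaches from about 0.3 to 0.775 m from the base axis. Payload 14.6 kg.
Tool frame: the origin (TCP) lies on the front face of the gripper's body, between the roots of the fingers; the fingertips stand 97 mm ahead of it and the grasp point (between the pads) lies 78 mm ahead of it; z points along the fingers, y is the line along which they close (so a half turn about z gives the same grasp; the last joint's range is limited). The gripper opens to 94 mm and grips with 3 to 60 N. Pads are 16 mm wide; open, the fingers measure 119 mm over their backs; the gripper's body (75 mm by 177 mm) begins 78 mm behind the grasp point.
Start: joints at [1.265, 0.3, 1.521, -0, 1.321, -0.067], TCP at [0.13, 0.534, 0.303] pointing down, gripper open.
Joint ranges: [-3.03, 3.03], [-0.79, 2.21], [0.23, 2.52], [-1.04, 4.18], [0, 3.07], [-2.55, 2.55]. Speed limits (rad/s): [2.22, 2.22, 2.57, 3.14, 3.14, 3.14].

## Interface

Orientations are given as a unit quaternion [x, y, z, w].
In Python, from rig import robot gives the robot as it stands.
- The arm moves only by the shell command python3 -m creep 'ROWS' [OPENING] [FORCE]. ROWS is JSON, a list of rows, each an object of numbers: "dx", "dy", "dz": the shift along the tool's x, y, z in cm; "spin": the turn about the tool's z in rad. In form: [{"dx": .., "dy": .., "dz": .., "spin": ..}, ...]. A call has 1 to 8 rows; each row is the pose to reach, as a shift and turn from the pose commanded when the call began, along the tool's axes at that moment; what a row does not reach only later rows make up. A row lasts 1/12 s, in which the tool goes at most 41.7 mm and 7.16 degrees, less where a joint would pass 70% of its speed; a pose out of reach is approached as far as the arm can. A call with a gripper value outside its range is refused whole. OPENING is the opening, from 0 (shut) to 1 (fully open), set as the call begins (- or left out, the last holds). The fingers move at their own pace and stop on an object; FORCE is the grip in N (left out, the last holds). Time passes only in rows, so rows that repeat a pose let the fingers close. It gives the time, the measured TCP pose, the force, the opening and the grip force at its end, in the units of the state.
- robot.sense(): the state, without advancing time (a new reading comes with each control period).
- robot.snapshot(name): name is "side" or "top" or "wrist"; returns a dict with "image" (400x640x3 uint8, red, green, blue), "z_map" (400x640 float32, m along the optical axis (not along the pixel's ray), 0 where there is no reading), "K" (3x3 intrinsics, pixels), "k1" (the pictures are not rectified: a ray, as slopes to the right and down, at radius r is drawn at 1 + k1 r^2 times it, then the intrinsics apply), "rvec" (rotation vector, rad) and "tvec" (3), from world to camera coordinates, as OpenCV has them. Camera axes: x right, y down, z forward; pixel columns grow to the right and rows downward; lengths in m; the calibration is good to about 2 mm. A picture is of the moment at which its call begins.
- robot.hand_in(): hands the job in; it is judged then, once.
The state is a dict: "t": time; "q": joint angles; "qd": joint speeds; "effort": joint torques, N m; "ee_pos": TCP position; "eef_rot": TCP orientation; "wrist_force": force on the tool from outside, world axes, zero at the start; "wrist_torque": the same for the moment, N m; "finger_gap": finger opening in m; "grip_force": force on a finger pad.
Only numpy, scipy, OpenCV 4.12 (cv2) and the standard library are available. Lean on these libraries where they do the work, as an engineer would, in place of code of your own. Each camera call takes 0.05 s, during which the arm holds its last target. There are 200 camera calls.

## Task

Take the green filter cell out of the tray by its two frosted side faces only, so that nothing of the gripper touches the coloured glass, and hold it up in the light path of the tester: half-way between the two lenses, upright, its middle on the line from lens to lens and its clear faces square to that line. Do not touch the tester and leave the amber and blue cells standing in the tray. Finish while still holding the green cell steady there; do not let go.

Things in the scene. Friction and masses are not known exactly. Their poses are not given: they have to be found in the camera images.
- green_cell_mid (a point): Green filter cell: a block 40 x 28 x 60 mm high, of green glass between two frosted white side plates. Point at its centre, half-way up (30 mm above its underside). Its x axis runs through the two frosted faces (40 mm apart, each 28 mm wide and 60 mm high), its y axis through the two clear polished faces, z up. It weighs about 0.1 kg and stands in one of the tray's three compartments. The fingers may touch only its two frosted faces.
- green_cell: The same green cell as a whole; origin at the centre of its underside, same axes.
- green_glass: The green glass of that cell (33 x 25.5 x 55 mm, set 1 to 2.5 mm back behind the edges of the frosted plates), fixed in it: not to be touched. Same origin and axes as the cell.
- amber_cell_mid (a point): Amber filter cell: a block 40 x 28 x 60 mm high, of amber glass between two frosted white side plates. Point at its centre, half-way up (30 mm above its underside). Its x axis runs through the two frosted faces (40 mm apart, each 28 mm wide and 60 mm high), its y axis through the two clear polished faces, z up. To be left alone.
- blue_cell_mid (a point): Blue filter cell: a block 40 x 28 x 60 mm high, of blue glass between two frosted white side plates. Point at its centre, half-way up (30 mm above its underside). Its x axis runs through the two frosted faces (40 mm apart, each 28 mm wide and 60 mm high), its y axis through the two clear polished faces, z up. To be left alone.
- cell_tray: Grey open tray, fixed to the bench, 68 mm (x) x 170 mm (y), walls 20 mm high and 4 mm thick, floor 4 mm thick; three compartments in a row along its y axis, 55 mm apart. Origin at the centre of its underside on the bench. Each cell stands in one compartment on the floor, its top 64 mm above the bench, its frosted faces towards the long sides of the tray within 0.25 rad.
- beam_mid (a point): The middle of the light path, half-way between the two lenses of the tester, 110 mm above the bench. Its y axis runs along the light path from lens to lens, its x axis level across it, z up.
- post (a point): Tall wooden post of the room, 90 x 90 mm, fixed, beyond the left edge of the bench and behind the tray, never moved; this point lies on its axis at the height of the bench top. Keep the arm clear of it when swinging in from the left.
- tester: Light tester, fixed to the bench: grey base plate 100 mm (x) x 270 mm (y), 15 mm high, white cross mark under the middle; on it, at each end of y, a pillar (36 mm wide) with a round barrel (42 mm across, top 131 mm above the bench), a black lamp barrel at +y and a blue sensor barrel at -y. The two lenses face each other, 111 mm apart, along y at 110 mm height. The sides of the gap (x) and the space above it are open. Origin at the centre of its underside.
Mind the look-alikes: they are no part of the job. Leave any black or pink look-alike of the green_cell alone.

How it is judged:
On the way:
1. the green cell is lifted out of the tray in the fingers (its centre more than 75 mm above the bench) (height (world z) of green_cell_mid above 0.075 m and contact force between the fingers and green_cell above 1 N), for 0.2 s.
At the end, for the whole second after the job is handed in: The fingers hold the green cell still: centre within 10 mm sideways and 12 mm in height of the lens-to-lens line, within 25 mm of half-way along it, clear faces square to it and upright within 0.12 rad; clear of the tester; amber and blue cells within 15 mm of their start (x of green_cell_mid in the frame of beam_mid between -0.01 and 0.01 m and y of green_cell_mid in the frame of beam_mid between -0.025 and 0.025 m and z of green_cell_mid in the frame of beam_mid between -0.012 and 0.012 m and angle between the y axis of green_cell and the y axis of beam_mid, either way round below 0.12 rad and angle between green_cell's own z axis and vertical below 0.12 rad and contact force between the fingers and green_cell above 1 N and linear speed of green_cell below 0.02 m/s and contact force between green_cell and tester below 0.1 N and distance of each of amber_cell_mid, blue_cell_mid from where it was at the start of the episode below 0.015 m); the arm keeps its last pose, push and grip.
It fails at once if the fingers or the arm touch the green glass (contact force between any of the fingers, the arm and green_glass above 0.3 N).
It fails at once if the tester is touched by the robot or by the cell (contact force between any of the fingers, the arm, green_cell and tester above 1 N).
It fails at once if the amber or the blue cell is shifted more than 15 mm or lifted (distance of any of amber_cell_mid, blue_cell_mid from where it was at the start of the episode above 0.015 m).
It also fails if it takes over 35 s, if anything falls off the work surface, if the arm or the gripper's body presses on something with over 40 N, if the wrist force passes 120 N, or if a joint passes its speed limit or range.

## Working session

There is one attempt and no reset: what is moved stays moved. The work goes in short steps, Python scripts to look and compute and a shell command to move; the robot and the scene stay as the last step left them, time stands still between calls to the robot, and variables do not carry over. Pictures are saved under pics/ and viewed, at most 10 in all, crops included, and the job is handed in when it is done.

```bash
ls; mkdir -p pics; cat > h.py <<'E'
import numpy as np, cv2, pickle
from rig import robot
def snap(n,f):
    s=robot.snapshot(n); cv2.imwrite(f'pics/{f}.png',s['image'][:,:,::-1]); pickle.dump(s,open(f'pics/{f}.pkl','wb')); return s
def load(f): return pickle.load(open(f'pics/{f}.pkl','rb'))
def ray(s,uv):
    K=np.array(s['K']);p=(np.array(uv,float)-K[:2,2])/[K[0,0],K[1,1]]
    q=p.copy()
    for _ in range(20): q=p/(1+s['k1']*(q@q))
    R=cv2.Rodrigues(np.array(s['rvec'],float))[0];t=np.array(s['tvec'],float).ravel()
    return -R.T@t, R.T@np.array([q[0],q[1],1.])
def onz(s,uv,z):
    c,d=ray(s,uv); return c+d*(z-c[2])/d[2]
def depth(s,uv):
    c,d=ray(s,uv); return c+d*s['z_map'][int(uv[1]),int(uv[0])]
E
python3 - <<'E'
from h import *
for n in ['top','side','wrist']:
    s=snap(n,n+'0'); print(n,ray(s,(320,200)),s['k1'],s['K'][0])
print(robot.sense())
E
```

```text
pics
top (array([ 0.34438815, -0.02819011,  1.50018914]), array([ 0.12389642,  0.01184273, -0.99245882])) -0.03779354954823009 [506.91861395   0.         325.9670643 ]
side (array([ 0.2041418 , -0.88475987,  0.96302548]), array([ 0.27968332,  0.67466628, -0.68310288])) -0.04173462570156974 [513.95803556   0.         318.75973994]
wrist (array([0.06687832, 0.54914751, 0.38426106]), array([ 0.22762137, -0.06693202, -0.97155212])) 0.0027873681978750394 [331.33529699   0.         323.57070435]
{'t': 0.15, 'q': array([ 1.26540007e+00,  3.00355807e-01,  1.52141672e+00,  2.33332136e-05,
        1.32068921e+00, -6.66073500e-02]), 'qd': array([ 8.85988479e-04, -1.26393916e-03, -1.70181413e-03,  3.37384960e-04,
       -2.21050945e-05, -1.68185647e-03]), 'effort': array([ 8.16158572e-04, -5.31963158e+01, -3.52809155e+01,  7.08456058e-02,
        2.37146131e-02, -9.50927733e-05]), 'ee_pos': array([0.13006074, 0.53429301, 0.30221907]), 'eef_rot': array([ 1.19113854e-01,  9.92880507e-01, -4.24956767e-04, -9.14677824e-05]), 'wrist_force': array([-0.40511776,  0.3551931 , -0.31325172]), 'wrist_torque': array([0.02721298, 0.00347076, 0.03475427]), 'grip_force': 0.0, 'finger_gap': 0.09399915036433897}
```

View pics/top0.png

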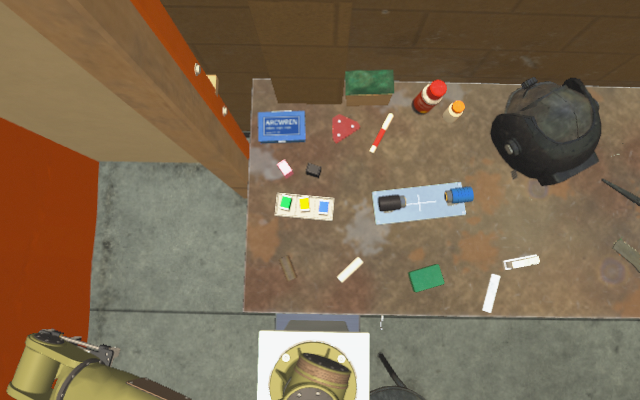

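View pics/side0.png

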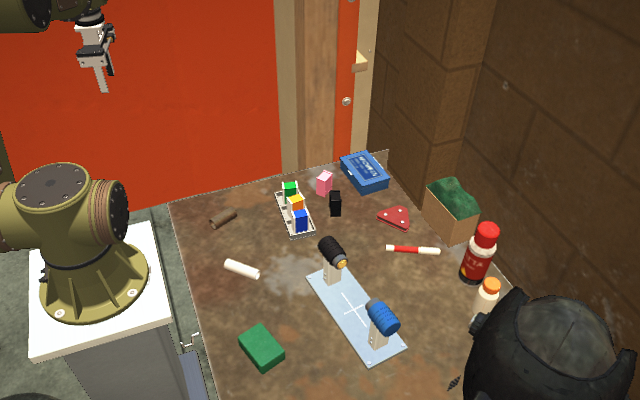

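View pics/wrist0.png

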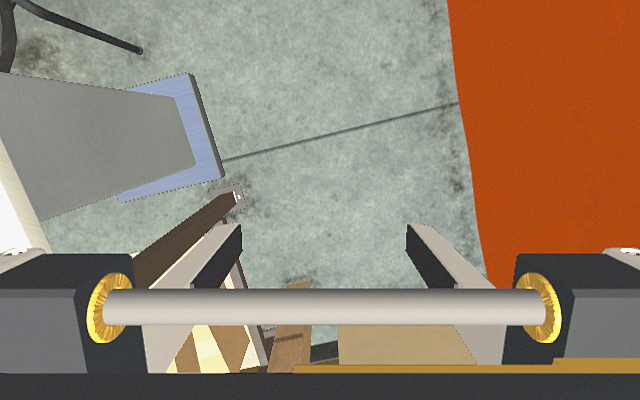

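Top view: green cell (287,203), amber (305,204), blue (324,207) in the tray; tester with its cross at (420,203), lamp (390,203), sensor (459,195). Could be taken for the green cell: pink block (285,168), black block (313,170), green box (426,278) and green sponge (369,82). I choose the green in the tray and check it in a crop.

```bash
cat > m.py <<'E'
from h import *
T=load('top0');S=load('side0')
def mask(s,lo,hi,roi):
    h=cv2.cvtColor(s['image'],cv2.COLOR_RGB2HSV);m=cv2.inRange(h,lo,hi)
    o=np.zeros_like(m);x0,y0,x1,y1=roi;o[y0:y1,x0:x1]=m[y0:y1,x0:x1];return o
def cen(m):
    y,x=np.nonzero(m);return np.array([x.mean(),y.mean()]),len(x)
def tri(r1,r2):
    (a,d),(b,e)=r1,r2
    k=np.linalg.lstsq(np.c_[d,-e],b-a,rcond=None)[0];p,q=a+d*k[0],b+e*k[1];return (p+q)/2,np.linalg.norm(p-q)
E
python3 - <<'E'
from m import *
i=T['image'][150:230,240:490];cv2.imwrite('pics/c1.png',cv2.resize(i,None,fx=3.2,fy=3.2,interpolation=cv2.INTER_CUBIC)[:,:,::-1])
j=S['image'][160:380,260:420];j=cv2.resize(j,None,fx=2.6,fy=2.6,interpolation=cv2.INTER_CUBIC);cv2.imwrite('pics/c2.png',j[:,:,::-1])
for n,uv in dict(g=(287,203),a=(305,204),b=(324,207),tray=(278,216),cross=(420,203),lamp=(390,203),sens=(459,195),w=(235,170),w2=(180,160)).items(): print(n,depth(T,uv).round(3))
for n,uv in dict(post=(345,90),post2=(345,165),door=(300,100),fr=(375,60)).items(): print(n,depth(S,uv).round(3))
E
```

```text
g [0.513 0.083 0.064]
a [0.511 0.031 0.064]
b [ 0.504 -0.023  0.06 ]
tray [ 0.482  0.114 -0.008]
cross [ 0.526 -0.306  0.016]
lamp [ 0.511 -0.203  0.127]
sens [ 0.536 -0.391  0.131]
w [ 0.633  0.262 -0.082]
w2 [ 0.79   0.629 -0.721]
post [0.746 0.253 0.208]
post2 [0.702 0.136 0.04 ]
door [0.632 0.308 0.169]
fr [0.923 0.418 0.186]
```

View pics/c1.png

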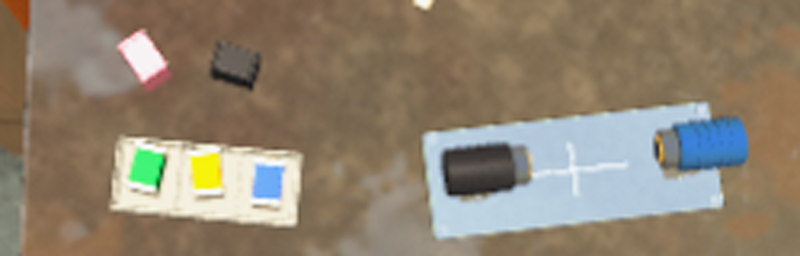

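View pics/c2.png

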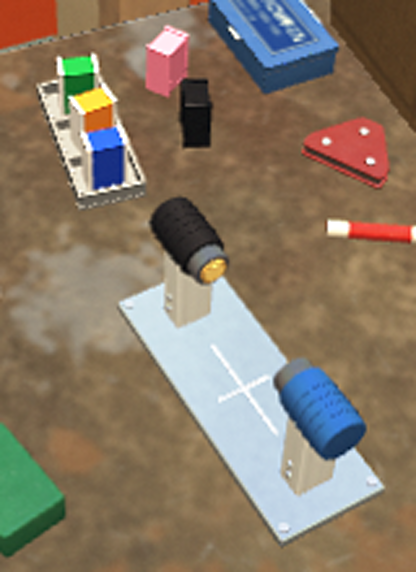

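The crop shows green glass at crop (147,170), between white plates above and below, so those frosted faces look along about world x. That is the cell I want. The side crop agrees: green at (80,80) is at the far end of the tray, nothing else there is green. Depth puts its top at z = 0.064 near (0.513, 0.083). The straight way there keeps about 0.2 m off the post.

```bash
python3 -m creep '[{"dx":-5.9,"dy":-4.4,"dz":0,"spin":0.12},{"dx":-23.8,"dy":-17.4,"dz":0,"spin":1.33},{"dx":-47.6,"dy":-34.9,"dz":0,"spin":1.33},{"dx":-47.6,"dy":-34.9,"dz":0,"spin":1.33},{"dx":-47.6,"dy":-34.9,"dz":0,"spin":1.33},{"dx":-47.6,"dy":-34.9,"dz":0,"spin":1.33},{"dx":-47.6,"dy":-34.9,"dz":0,"spin":1.33},{"dx":-47.6,"dy":-34.9,"dz":0,"spin":1.33}]' 1 10
python3 - <<'E'
from h import *
s=robot.sense();from scipy.spatial.transform import Rotation as R
r=R.from_quat(s['eef_rot']).as_matrix();print(s['ee_pos'],r[:,0],r[:,1],s['q'])
e=np.array([.513,.083,.30])-s['ee_pos'];print(100*r.T@e,np.arctan2(r[1,1],r[0,1]))
E
```

```text
t: 0.82
ee_pos: [0.3453, 0.2774, 0.3027]
eef_rot: [0.581, 0.814, 0.0, 0.0]
wrist_force: [1.3, 1.6, -0.6]
finger_gap: 0.0941
grip_force: 0.0
[0.34532801 0.27739946 0.30271093] [-3.24999511e-01  9.45714182e-01  6.65880199e-05] [9.45714174e-01 3.24999496e-01 1.68290682e-04] [5.94014638e-01 5.85763762e-02 1.80550832e+00 2.14634020e-05
 1.27732814e+00 2.62997225e-01]
[-23.83398223   9.53895987   0.27111087] 0.33101120019447505
```

```bash
python3 -m creep '[{"dx":-23.8,"dy":9.5,"dz":0,"spin":0.3},{"dx":-23.8,"dy":9.5,"dz":0,"spin":0.3},{"dx":-23.8,"dy":9.5,"dz":0,"spin":0.3},{"dx":-23.8,"dy":9.5,"dz":0,"spin":0.3},{"dx":-23.8,"dy":9.5,"dz":0,"spin":0.3},{"dx":-23.8,"dy":9.5,"dz":0,"spin":0.3},{"dx":-23.8,"dy":9.5,"dz":0,"spin":0.3},{"dx":-23.8,"dy":9.5,"dz":0,"spin":0.3}]'
python3 - <<'E'
from h import *
snap('wrist','w1')
s=robot.sense();print(s['ee_pos'],s['eef_rot'],abs(s['qd']).max())
E
```

```text
t: 1.48
ee_pos: [0.5138, 0.0843, 0.3019]
eef_rot: [0.695, 0.719, -0.0, -0.0]
wrist_force: [-0.2, 1.1, 0.2]
finger_gap: 0.0939
grip_force: 0.0
[0.51290205 0.08567589 0.30211858] [ 6.94489360e-01  7.19502737e-01 -3.79793583e-04 -4.42204837e-04] 0.04159604661315501
```

View pics/w1.png

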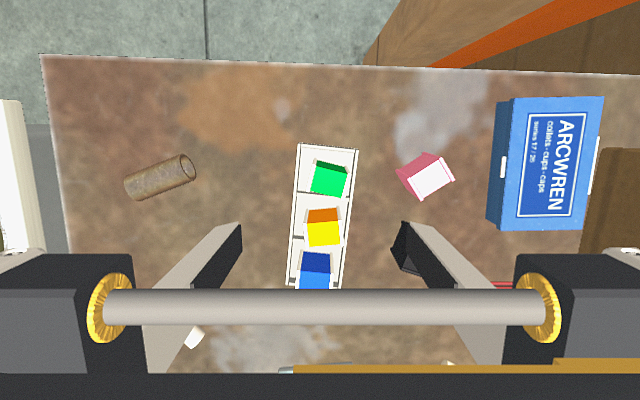

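Wrist view: the green cell's top is at about (327,182), amber (323,232), blue (316,272), with tray compartments as expected; the pink and black blocks are off to the right (430,175), (400,245).

```bash
python3 - <<'E'
from m import *
W=load('w1')
def face(s,roi,z,hl,hh,vmin):
    m=mask(s,(hl,100,vmin),(hh,255,255),roi);c=max(cv2.findContours(m,0,2)[0],key=cv2.contourArea)
    M=cv2.moments(c);uv=(M['m10']/M['m00'],M['m01']/M['m00'])
    P=np.array([onz(s,p[0],z)[:2]*1000 for p in c]).astype(np.float32)
    return uv,M['m00'],cv2.minAreaRect(P),m
h=cv2.cvtColor(W['image'],cv2.COLOR_RGB2HSV)
print('V col',h[160:200,327].tolist()[::4])
r=[]
for n,s,roi in [('w',W,(295,150,360,205)),('t',T,(275,190,298,215))]:
    uv,a,b,m=face(s,roi,.0615,50,80,170);r.append(ray(s,uv));print(n,uv,a,b)
print('tri',tri(*r))
for n,roi,hl,hh in [('amber',(295,215,350,255),22,35),('blue',(295,260,340,295),100,120)]:
    uv,a,b,m=face(W,roi,.0615,hl,hh,200);print(n,uv,a,b)
# white in the wrist image round green, as heights from z_map
print(depth(W,face(W,(295,150,360,205),.0615,50,80,170)[0]))
E
```

```text
V col [[0, 3, 251], [70, 251, 128], [70, 232, 112], [75, 245, 247], [74, 245, 247], [74, 245, 247], [74, 245, 246], [74, 245, 246], [73, 245, 247], [3, 18, 255]]
w (328.03720527795804, 181.7058187324248) 770.5 ((518.413818359375, 89.24340057373047), (25.778732299804688, 31.86100196838379), 77.64132690429688)
t (285.35844748858443, 201.92465753424656) 73.0 ((516.7972412109375, 87.9400405883789), (24.9405517578125, 29.23826026916504), 77.05201721191406)
tri (array([0.5179284 , 0.08827304, 0.05405193]), np.float64(0.0011055751415557588))
amber (323.1047197640118, 233.28761061946904) 678.0 ((515.2383422851562, 35.3815803527832), (31.95914649963379, 25.23036766052246), 7.301707744598389)
blue (313.622788393489, 279.89455060155694) 471.0 ((507.2652893066406, -16.217674255371094), (31.877824783325195, 20.85806655883789), 0.9473869204521179)
[0.51830646 0.08946077 0.06155133]
```

```bash
python3 -m creep '[{"dx":0.3,"dy":0.5,"dz":3,"spin":0.12},{"dx":0.3,"dy":0.5,"dz":6,"spin":0.25},{"dx":0.3,"dy":0.5,"dz":9,"spin":0.25},{"dx":0.3,"dy":0.5,"dz":11,"spin":0.25},{"dx":0.3,"dy":0.5,"dz":12,"spin":0.25},{"dx":0.3,"dy":0.5,"dz":12.5,"spin":0.25},{"dx":0.3,"dy":0.5,"dz":12.5,"spin":0.25},{"dx":0.3,"dy":0.5,"dz":12.5,"spin":0.25}]'
python3 - <<'E'
from h import *
from scipy.spatial.transform import Rotation as R
W=snap('wrist','w2')
s=robot.sense();r=R.from_quat(s['eef_rot']).as_matrix();print(s['ee_pos'],np.arctan2(r[1,1],r[0,1]),r[:,2])
hh=cv2.cvtColor(W['image'],cv2.COLOR_RGB2HSV);m=cv2.inRange(hh,(50,100,170),(80,255,255))
c=max(cv2.findContours(m,0,2)[0],key=cv2.contourArea);print(cv2.boundingRect(c),cv2.contourArea(c))
P=np.array([onz(W,p[0],.0615)[:2]*1000 for p in c],np.float32);b=cv2.minAreaRect(P);print(b)
M=cv2.moments(c);r1=ray(W,(M['m10']/M['m00'],M['m01']/M['m00']))
W1=load('w1');from m import tri
print(tri(r1,ray(W1,(328.04,181.7))))
E
```

```text
t: 2.2
ee_pos: [0.518, 0.0897, 0.1788]
eef_rot: [0.778, 0.628, 0.001, 0.0]
wrist_force: [0.6, -0.2, -0.6]
finger_gap: 0.094
grip_force: 0.0
[0.51817002 0.08958945 0.17901861] -0.21253496583819634 [ 2.03727140e-03  2.34770247e-04 -9.99997897e-01]
(298, 207, 51, 39) 1866.0
((518.4458618164062, 89.20794677734375), (25.149049758911133, 31.88971710205078), 77.7905502319336)
(array([0.51841794, 0.08910202, 0.05987381]), np.float64(0.00018786149063141857))
```

View pics/w2.png

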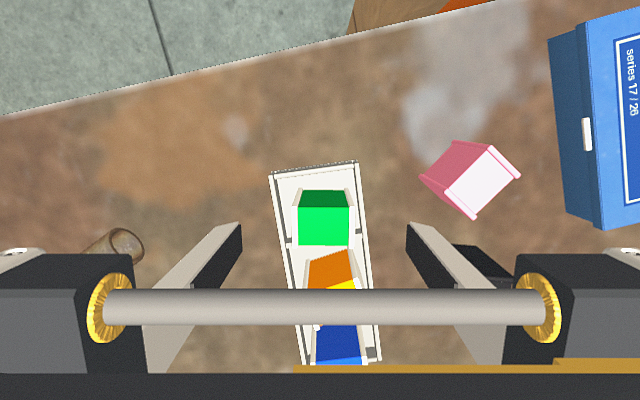

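Wrist view: the green top (298–349, 207–246) sits centred between the fingers and square to them, pink and black are to the right, outside. Two wrist views place it at (0.518, 0.089), top z about 0.060, agreeing with the earlier values. I go down with the tips 8 mm above the tray walls, fingers partly closed to stay clear of the pink block, then grip.

```bash
python3 -m creep '[{"dz":0},{"dz":0.5},{"dz":1.5},{"dz":3},{"dz":4.2},{"dz":5},{"dz":5.4},{"dz":5.4}]' 0.72 && python3 -m creep '[{"dz":0},{"dz":0},{"dz":0},{"dz":0},{"dz":0},{"dz":0},{"dz":0},{"dz":0}]' 0 15
```

```text
$[0]: bad value
```

```bash
python3 - <<'E'
from m import *
# tester: base-plate corners? use bright cross on plate and lens/barrel ends, both views
h=cv2.cvtColor(T['image'],cv2.COLOR_RGB2HSV)
zt=T['z_map'];H,Wd=zt.shape
# world points for ROI by depth
def cloud(s,roi):
    x0,y0,x1,y1=roi;return np.array([np.r_[depth(s,(u,v)),u,v] for v in range(y0,y1) for u in range(x0,x1) if s['z_map'][v,u]>0])
# base plate: bluish light mask on z=.015
m=mask(T,(95,25,140),(115,110,255),(360,170,490,235));m=cv2.morphologyEx(m,cv2.MORPH_CLOSE,np.ones((25,25)))
c=max(cv2.findContours(m,0,2)[0],key=cv2.contourArea)
P=np.array([onz(T,p[0],.015)[:2]*1000 for p in c],np.float32);print('plate',cv2.boundingRect(c),cv2.minAreaRect(P))
# side view plate
m=mask(S,(95,15,120),(115,110,255),(300,255,415,372));m=cv2.morphologyEx(m,cv2.MORPH_CLOSE,np.ones((25,25)))
c=max(cv2.findContours(m,0,2)[0],key=cv2.contourArea)
P=np.array([onz(S,p[0],.015)[:2]*1000 for p in c],np.float32);print('plate side',cv2.boundingRect(c),cv2.minAreaRect(P))
# barrels by height
for s,n,roi in [(T,'T',(370,180,485,220)),(S,'S',(310,225,405,345))]:
    C=cloud(s,roi);B=C[(C[:,2]>.105)&(C[:,2]<.14)]
    for nm,k in [('lamp',B[:,1]>-.297),('sens',B[:,1]<-.297)]:
        Q=B[k];print(n,nm,len(Q),Q[:,:3].min(0).round(4),Q[:,:3].max(0).round(4),Q[:,:3].mean(0).round(4))
# cross centre
m=mask(T,(0,0,225),(180,20,255),(403,190,442,215));y,x=np.nonzero(m)
print('cross px',np.c_[x,y].mean(0),len(x),onz(T,(419.6,203),.015))
E
```

```text
plate (372, 182, 102, 42) ((530.1790771484375, -317.4981384277344), (95.95263671875, 298.57562255859375), 7.4791059494018555)
plate side (306, 255, 101, 112) ((539.6314086914062, -292.35809326171875), (119.48506927490234, 283.572021484375), 7.46536922454834)
T lamp 395 [ 0.4924 -0.2456  0.1067] [ 0.5381 -0.1702  0.1365] [ 0.5141 -0.2057  0.1258]
T sens 416 [ 0.5184 -0.4322  0.1054] [ 0.5655 -0.3542  0.1368] [ 0.5387 -0.3929  0.1256]
S lamp 607 [ 0.491  -0.251   0.1052] [ 0.5387 -0.1746  0.1337] [ 0.5116 -0.2166  0.1237]
S sens 767 [ 0.5179 -0.4341  0.1052] [ 0.5655 -0.3582  0.136 ] [ 0.5363 -0.4038  0.1243]
cross px [420.15384615 202.46153846] 39 [ 0.52655257 -0.30486983  0.015     ]
```

The move was refused because rows need every key; the tester measurement is consistent (middle near (0.527, -0.301), turned 0.13 rad in both views).

```bash
python3 -m creep '[{"dx":0,"dy":0,"dz":0,"spin":0},{"dx":0,"dy":0,"dz":0.5,"spin":0},{"dx":0,"dy":0,"dz":1.5,"spin":0},{"dx":0,"dy":0,"dz":3,"spin":0},{"dx":0,"dy":0,"dz":4.2,"spin":0},{"dx":0,"dy":0,"dz":5,"spin":0},{"dx":0,"dy":0,"dz":5.4,"spin":0},{"dx":0,"dy":0,"dz":5.4,"spin":0}]' 0.72 15 && python3 -m creep '[{"dx":0,"dy":0,"dz":0,"spin":0},{"dx":0,"dy":0,"dz":0,"spin":0},{"dx":0,"dy":0,"dz":0,"spin":0},{"dx":0,"dy":0,"dz":0,"spin":0},{"dx":0,"dy":0,"dz":0,"spin":0},{"dx":0,"dy":0,"dz":0,"spin":0},{"dx":0,"dy":0,"dz":0,"spin":0},{"dx":0,"dy":0,"dz":0,"spin":0}]' 0 15
```

```text
t: 2.92
ee_pos: [0.5175, 0.0892, 0.1227]
eef_rot: [0.778, 0.628, -0.001, -0.0]
wrist_force: [0.2, 0.1, -0.0]
finger_gap: 0.0675
grip_force: 0.0
t: 3.58
ee_pos: [0.518, 0.0892, 0.124]
eef_rot: [0.778, 0.628, 0.0, 0.0]
wrist_force: [-1.6, 0.4, 5.5]
finger_gap: 0.04
grip_force: 15.0
```

```bash
python3 -m creep '[{"dx":0,"dy":0,"dz":-0.5,"spin":0},{"dx":0,"dy":0,"dz":-2,"spin":0},{"dx":0,"dy":0,"dz":-4.5,"spin":0},{"dx":0,"dy":0,"dz":-7.5,"spin":0},{"dx":0,"dy":0,"dz":-10.5,"spin":0},{"dx":0,"dy":0,"dz":-13.5,"spin":0},{"dx":0,"dy":0,"dz":-15,"spin":0},{"dx":0,"dy":0,"dz":-15,"spin":0}]' 0 20
python3 - <<'E'
from h import *
from scipy.spatial.transform import Rotation as R
s=robot.sense();r=R.from_quat(s['eef_rot']).as_matrix()
print(s['ee_pos'],100*r.T@(np.array([.527,-.301,.275])-s['ee_pos']),np.arctan2(r[1,1],r[0,1])-.1307)
E
```

```text
t: 4.25
ee_pos: [0.5185, 0.0893, 0.2773]
eef_rot: [0.778, 0.628, 0.002, 0.002]
wrist_force: [0.3, -0.5, -1.0]
finger_gap: 0.0403
grip_force: 20.0
[0.5184883  0.08929928 0.2772661 ] [-37.96819647   9.08205882   0.20827301] -0.34372153287621743
```

```bash
python3 -m creep '[{"dx":-1.5,"dy":0.4,"dz":0,"spin":-0.03},{"dx":-4,"dy":1,"dz":0,"spin":-0.08},{"dx":-7.5,"dy":1.8,"dz":0,"spin":-0.13},{"dx":-11,"dy":2.6,"dz":0,"spin":-0.18},{"dx":-14.5,"dy":3.5,"dz":0,"spin":-0.23},{"dx":-18,"dy":4.3,"dz":0,"spin":-0.28},{"dx":-21,"dy":5,"dz":0,"spin":-0.32},{"dx":-23,"dy":5.5,"dz":0,"spin":-0.34}]' 
python3 - <<'E'
from h import *
from scipy.spatial.transform import Rotation as R
s=robot.sense();r=R.from_quat(s['eef_rot']).as_matrix()
print(s['ee_pos'],s['qd'],100*r.T@(np.array([.527,-.301,.275])-s['ee_pos']),np.arctan2(r[1,1],r[0,1])-.1307)
E
```

```text
t: 4.92
ee_pos: [0.5223, -0.1498, 0.2722]
eef_rot: [0.661, 0.751, -0.0, -0.001]
wrist_force: [-0.4, -0.6, -1.5]
finger_gap: 0.0397
grip_force: 20.0
[ 0.52229476 -0.14980486  0.27217614] [-0.3981847   0.15128755 -0.1986191   0.00527008  0.04749175 -0.60263714] [-15.05606007  -1.4602318   -0.28914593] -0.002940678083710291
```

```bash
python3 -m creep '[{"dx":-2,"dy":-0.2,"dz":0,"spin":0},{"dx":-5,"dy":-0.5,"dz":0,"spin":0},{"dx":-8,"dy":-0.8,"dz":0,"spin":0},{"dx":-11,"dy":-1.1,"dz":0,"spin":0},{"dx":-13.5,"dy":-1.3,"dz":0,"spin":0},{"dx":-15,"dy":-1.5,"dz":0,"spin":0},{"dx":-15.2,"dy":-1.5,"dz":0,"spin":0},{"dx":-15.2,"dy":-1.5,"dz":0,"spin":0}]' 
python3 - <<'E'
from h import *
from scipy.spatial.transform import Rotation as R
a=snap('side','s3')['image'];W=snap('wrist','w3')
b=W['image']
s=robot.sense();r=R.from_quat(s['eef_rot']).as_matrix()
print(s['ee_pos'],100*r.T@(np.array([.527,-.301,.275])-s['ee_pos']),np.arctan2(r[1,1],r[0,1])-.1307)
cv2.imwrite('pics/c3.png',np.vstack([a[130:380,100:500],b[150:400,120:520]])[:,:,::-1])
E
```

```text
t: 5.58
ee_pos: [0.5271, -0.3, 0.2725]
eef_rot: [0.661, 0.75, -0.0, -0.001]
wrist_force: [-0.2, -0.0, 0.1]
finger_gap: 0.04
grip_force: 20.0
[ 0.52739555 -0.29881291  0.27318289] [-0.21175984 -0.06718843 -0.18182494] -0.0030196260981572576
```

View pics/c3.png

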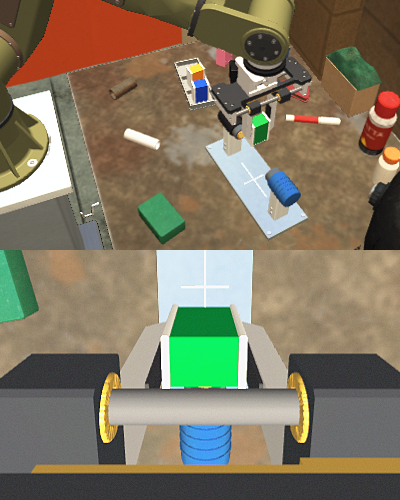

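The picture shows the green cell held upright between the pads over the gap, with amber and blue still in the tray. The wrist part shows the cross at wrist pixel (325,187) ahead of the cell and the sensor barrel at (325,300). One check of the middle from here, and of the cell in the grip.

```bash
python3 - <<'E'
from m import *
W=load('w3');im=W['image']
g=cv2.cvtColor(im,cv2.COLOR_RGB2GRAY).astype(float)
# cross: vertical line column at rows 160-178, horizontal line row
rr=g[155:178,310:340];print('col',[310+int(np.argmax(r)) for r in rr])
cc=g[170:205,[305,310,315,335,340,345]];print('row',[170+int(i) for i in cc.argmax(0)])
m=mask(W,(50,100,170),(80,255,255),(240,180,400,300));c=max(cv2.findContours(m,0,2)[0],key=cv2.contourArea)
zt=robot.sense()['ee_pos'][2]-.0902+.0275
P=np.array([onz(W,p[0],zt)[:2]*1000 for p in c],np.float32);print(zt,cv2.minAreaRect(P),depth(W,(325,262)))
print('cross',onz(W,(325,187),.015),tri(ray(W,(325,187)),ray(T,(419.8,202.8))))
for v in (160,175): print(onz(W,(325,v),.015))
E
```

```text
col [324, 324, 324, 324, 324, 324, 324, 324, 324, 324, 324, 324, 324, 324, 324, 324, 324, 324, 324, 324, 324, 324, 324]
row [186, 186, 186, 186, 186, 186]
0.21048289365883252 ((527.8110961914062, -299.2442626953125), (32.018150329589844, 24.73329734802246), 7.274750232696533) [ 0.52840471 -0.29871195  0.21155725]
cross [ 0.52950538 -0.30257804  0.015     ] (array([ 0.5304997 , -0.3095703 , -0.01372594]), np.float64(0.002497650033930591))
[ 0.52590913 -0.27453188  0.015     ]
[ 0.52789043 -0.28998344  0.015     ]
```

Wrist view puts the cross at (0.529, -0.302), 2 mm from the earlier values, and the cell is centred and square (7.3° against 7.5°). Lower into the beam.

```bash
python3 -m creep '[{"dx":-0.2,"dy":0.1,"dz":0.5,"spin":0},{"dx":-0.2,"dy":0.1,"dz":1.5,"spin":0},{"dx":-0.2,"dy":0.1,"dz":3,"spin":0},{"dx":-0.2,"dy":0.1,"dz":4.5,"spin":0},{"dx":-0.2,"dy":0.1,"dz":6,"spin":0},{"dx":-0.2,"dy":0.1,"dz":7,"spin":0},{"dx":-0.2,"dy":0.1,"dz":7.3,"spin":0},{"dx":-0.2,"dy":0.1,"dz":7.3,"spin":0}]' && python3 -m creep '[{"dx":0,"dy":0,"dz":0,"spin":0},{"dx":0,"dy":0,"dz":0,"spin":0},{"dx":0,"dy":0,"dz":0,"spin":0},{"dx":0,"dy":0,"dz":0,"spin":0},{"dx":0,"dy":0,"dz":0,"spin":0},{"dx":0,"dy":0,"dz":0,"spin":0}]'
python3 - <<'E'
from m import *
S=snap('side','s4');s=robot.sense();print(s['ee_pos'],s['eef_rot'],abs(s['qd']).max(),s['wrist_force'])
cv2.imwrite('pics/c4.png',cv2.resize(S['image'][200:380,290:430],None,fx=3,fy=3,interpolation=cv2.INTER_CUBIC)[:,:,::-1])
W=snap('wrist','w4')
m=mask(W,(50,100,170),(80,255,255),(240,180,400,300));c=max(cv2.findContours(m,0,2)[0],key=cv2.contourArea)
zt=s['ee_pos'][2]-.0902+.0275
P=np.array([onz(W,p[0],zt)[:2]*1000 for p in c],np.float32);print(zt,cv2.minAreaRect(P),depth(W,(325,262))[2])
E
```

```text
t: 6.35
ee_pos: [0.5285, -0.3013, 0.1997]
eef_rot: [0.661, 0.751, -0.0, -0.001]
wrist_force: [-0.1, 0.4, -0.5]
finger_gap: 0.04
grip_force: 20.0
t: 6.85
ee_pos: [0.5286, -0.3018, 0.2009]
eef_rot: [0.661, 0.751, 0.0, 0.0]
wrist_force: [-0.6, -0.1, -0.3]
finger_gap: 0.0399
grip_force: 20.0
[ 0.52857772 -0.30178243  0.20078768] [6.60821750e-01 7.50542873e-01 8.76659095e-06 1.03878876e-04] 0.0018157246553445908 [ 0.30830598  0.4126503  -0.13286956]
0.13808767984761441 ((529.1946411132812, -302.0326843261719), (32.08110046386719, 24.795944213867188), 7.250817775726318) 0.13810089142383228
```

View pics/c4.png

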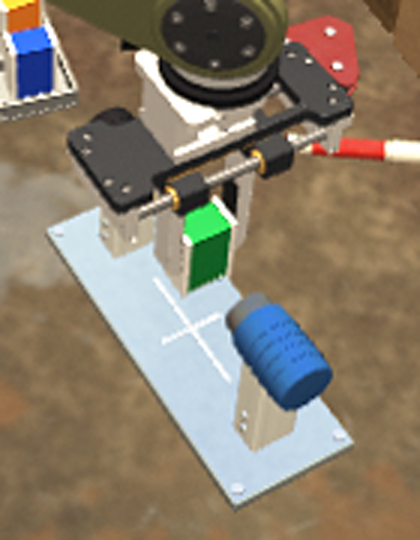

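The crop shows the green cell upright at (208,245) in the gap, facing the sensor barrel and clear of the tester. It is centred at (0.529, -0.302, 0.1106), turned 7.25°, and it is still.

```bash
python3 -c "
from rig import robot
print(robot.hand_in())"
```

```text
the job is handed in; nothing more can be done
None
```

I handed the job in at about 7 s with the green cell held still and upright at the middle of the light path, gripped by its frosted faces at 20 N, about 2 mm from the measured middle, with no contact with the tester seen; no verdict came back.

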